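# Swap the wrong vial carrier in the autosampler deck

### The arm

A 7-joint arm with a two-finger parallel gripper is mounted at the origin on a cart in front of the work surface, level with it; the furniture and walls round the work are solid. World frame = base frame: x ahead of the robot, y to its left, z up, the work surface at z = 0. Lengths are in m, angles in rad, forces in N, time in s.
With the tool pointing down it reaches from about 0.4 to 0.85 m from the base axis. Payload 4.5 kg.
Tool frame: the origin (TCP) lies at the very end of the fingers, on their centre line; the grasp point (between the pads) lies 19 mm behind it (tcp_to_grasp is the z of the grasp point in the tool frame, in m); z points along the fingers, y is the line along which they close (so a half turn about z gives the same grasp; the last joint's range is limited). The gripper opens to 88 mm and grips with 3 to 60 N. Pads are 18 mm wide; open, the fingers measure 123 mm over their backs; the gripper's body (75 mm by 187 mm) begins 45 mm behind the grasp point.
Start: joints at [-1.313, 0.689, -0.195, 1.565, 0.157, 0.902, -0.215], TCP at [0.139, 0.609, 0.239] pointing down, gripper open.
Joint ranges: [-3.01, 3.01], [-0.46, 2.08], [-1.47, 1.51], [0.13, 2.56], [-1, 4.14], [0.04, 2.09], [-2.66, 2.66]. Speed limits (rad/s): [2.57, 2.57, 3.14, 3.14, 3.14, 3.14, 3.14].

### API

Orientations are given as a unit quaternion [x, y, z, w].
In Python, from plant import * gives the robot as it stands. The module is installed in compiled form; this text tells all that it offers.
- The arm moves only by the shell command python3 -m jog 'ROWS' [OPENING] [FORCE]. ROWS is JSON, a list that holds one entry, the list of rows, each a list of 6 numbers: the shift along the tool's x, y, z in m, then the turn, a rotation vector about the tool's x, y, z in rad. In form: [[[dx, dy, dz, ax, ay, az], ...]]. A call has 1 to 12 rows; each row shifts and turns the commanded pose from where the row before left it, along the tool's axes as they then stand; what a row does not reach is not made up. A row lasts 1/8 s, in which the tool goes at most 62.5 mm and 10.7 degrees, less where a joint would pass 70% of its speed; a pose out of reach is approached as far as the arm can. A call with a gripper value outside its range is refused whole. OPENING is the finger opening in m, from 0 to 0.0881, set as the call begins (- or left out, the last holds). The fingers move at their own pace and stop on an object; FORCE is the grip in N (left out, the last holds). Time passes only in rows, so rows that do not move let the fingers close. It gives the time, the measured TCP pose, the force, the opening and the grip force at its end, in the units of the state.
- get_state(): the state, without advancing time (a new reading comes with each control period).
- snapshot(name): name is "scene" or "top" or "wrist"; returns a dict with "frame" (384x512x3 uint8, red, green, blue), "mtx" (3x3 intrinsics, pixels), "D" ([k1, k2, p1, p2, k3] as OpenCV has them; the pictures are not rectified), "xyz" and "orientation" of the camera in the world; the wrist camera has in their place "mount" (4x4, takes a point from camera to tool coordinates, whose origin is the TCP and whose axes are the flange's). Camera axes: x right, y down, z forward; pixel columns grow to the right and rows downward; lengths in m; the calibration is good to about 2 mm. A picture is of the moment at which its call begins: read the wrist's pose just before it. There is no depth.
- finish_job(): hands the job in; it is judged then, once.
The state is a dict: "clock": time; "q": joint angles; "qd": joint speeds; "joint_torque": joint torques, N m; "tool_pos": TCP position; "eef_rot": TCP orientation; "contact_force": force on the tool from outside, world axes, zero at the start; "moment": the same for the moment, N m; "opening": opening from 0.0 (shut) to 1.0 (fully open); "finger_force": force on a finger pad.
Only numpy, scipy, OpenCV 4.12 (cv2) and the standard library are available. Lean on these libraries where they do the work, as an engineer would, in place of code of your own. Each camera call takes 0.05 s, during which the arm holds its last target. There are 200 camera calls.

### The job

All three carriers in the autosampler's loading deck should hold blue vials, but one of them does not. Slide that one out of its lane and stand it in the empty bay of the stock stand, and slide the blue carrier from the stock stand into the freed lane under the lips until it is fully home against the stop. Keep the carriers upright and leave the other carriers and the glassware and bottles alone.

Things in the scene. Friction and masses are not known exactly. Their poses are not given: they have to be found in the camera images.
- deck: fixed white loading deck of an autosampler, 200 (x) x 236 (y). Origin: centre of its underside on the bench; x from its open front to the stop wall at its back, y left, z up. Three lanes along x at y = -66, 0, +66. Front part, x -100 to -20: flat apron, top at z = 10. Lane floors, x -10 to +90: 2.5 higher (z = 12.5), a step bevelled from x = -20. Stop wall: face at x = +90, top at z = 45. (mm)
- deck_lips (a point): point on the deck at x = +28, y = 0, z = 22.5. Metal lips overhang both sides of each lane from their round noses (x = +11) to the stop, at full width from x = +28; underside 10 above the lane floor, top 14 above it; gap between lips 32, channel below them 44 wide. Carriers cannot be lifted out of the lanes, nor lowered in. (mm)
- deck_home_mid (a point): point on the deck at x = +20, y = 0, z = 12.5: where a carrier's origin is when fully home in the middle lane (the other lanes: y = -66 and +66). With its origin at x = -62 or less a carrier is clear of the lips and can be lifted. (mm)
- stand: fixed grey stock stand, shallow tray 172 (x) x 208 (y). Origin: centre of its underside on the bench; x away from the robot, y left, z up. Three open bays along x at y = -66, 0, +66; floor at z = 6, 154 long x 48 wide, between ribs 18 high and end lips 15 high. The bay at y = -66 starts empty. A carrier in a bay has its origin at x about 0, y of the bay, z = 6. (mm)
- carrier_blue_a: loose carrier with four black-capped vials of blue liquid and a blue grip, 140 (x) x 40 (y) x 100 tall, about 0.18 kg. Starts in a deck lane. Origin: centre of its underside, x along it, z up. Foot 40 wide, 5 thick, ends rounded at radius 20; bar above it 28 wide up to z = 16; vial caps reach z = 54, at x = +-28 and +-53. Either end may lead. (mm)
- carrier_blue_b: carrier with four vials of blue liquid and a blue grip; starts in a deck lane. Loose; same shape, origin and axes as carrier_blue_a. (mm)
- carrier_blue_c: carrier with four vials of blue liquid and a blue grip; starts in the stock stand, in the bay at y = 0 or +66. Loose; same shape, origin and axes as carrier_blue_a. (mm)
- carrier_blue_c_grip (a point): point in the grip of carrier_blue_c, at x = y = 0, z = 84 of the carrier. The grip (alike on all carriers) is an upright block in the middle, 16 thick along the carrier's x, 26 along y, from z = 60 to 100: take it here from above with the fingers closing along the carrier's x. (mm)
- carrier_yellow: carrier with four vials of yellow liquid and a yellow grip; starts in a deck lane, where it does not belong. Loose; same shape, origin and axes as carrier_blue_a. (mm)
- carrier_red: carrier with four vials of red liquid and a red grip; starts in the stock stand, in the bay at y = 0 or +66, and stays there. Loose; same shape, origin and axes as carrier_blue_a. (mm)
- wash_bottle: white wash bottle with a bent spout, 60 x 99 x 173 tall, a bystander; origin: centre of its underside. (mm)
- steel_beaker: steel beaker, 70 diameter x 116 tall, a bystander; origin: centre of its underside. (mm)
- beaker: glass beaker, 68 x 74 x 93 tall, a bystander; origin: centre of its underside. (mm)

How it is judged:
On the way, in this order (a step that is already met when the one before it is completed fails the run):
1. the wrong (yellow) carrier is out of the deck's lanes (x of carrier_yellow in the frame of deck below -0.055 m), for 0.1 s.
2. the blue carrier from stock is fully home in the freed lane (x of carrier_blue_c in the frame of deck between 0.014 and 0.025 m and z of carrier_blue_c in the frame of deck between 0.0095 and 0.0155 m and (y of carrier_blue_c in the frame of deck between -0.071 and -0.061 m or y of carrier_blue_c in the frame of deck between -0.005 and 0.005 m or y of carrier_blue_c in the frame of deck between 0.061 and 0.071 m) and angle between carrier_blue_c's own z axis and vertical below 0.06 rad and linear speed of carrier_blue_c below 0.02 m/s), for 0.2 s.
At the end, for the whole second after the job is handed in: All three blue carriers are upright and at rest in the deck lanes under the lips, within 6 mm of fully home and 5 mm of the lane centre; the yellow and the red carrier stand upright and at rest on the floor of a stock stand bay (within 15 mm lengthwise, 9 mm sideways of its centre) (all of step 2 and x of carrier_blue_a in the frame of deck between 0.014 and 0.025 m and z of carrier_blue_a in the frame of deck between 0.0095 and 0.0155 m and (y of carrier_blue_a in the frame of deck between -0.071 and -0.061 m or y of carrier_blue_a in the frame of deck between -0.005 and 0.005 m or y of carrier_blue_a in the frame of deck between 0.061 and 0.071 m) and angle between each of carrier_blue_a, carrier_blue_b, carrier_yellow, carrier_red's own z axis and vertical below 0.06 rad and linear speed of each of carrier_blue_a, carrier_blue_b, carrier_yellow, carrier_red below 0.02 m/s and x of carrier_blue_b in the frame of deck between 0.014 and 0.025 m and z of carrier_blue_b in the frame of deck between 0.0095 and 0.0155 m and (y of carrier_blue_b in the frame of deck between -0.071 and -0.061 m or y of carrier_blue_b in the frame of deck between -0.005 and 0.005 m or y of carrier_blue_b in the frame of deck between 0.061 and 0.071 m) and x of carrier_yellow in the frame of stand between -0.015 and 0.015 m and z of carrier_yellow in the frame of stand between 0.003 and 0.01 m and (y of carrier_yellow in the frame of stand between -0.075 and -0.057 m or y of carrier_yellow in the frame of stand between -0.009 and 0.009 m or y of carrier_yellow in the frame of stand between 0.057 and 0.075 m) and x of carrier_red in the frame of stand between -0.015 and 0.015 m and z of carrier_red in the frame of stand between 0.003 and 0.01 m and (y of carrier_red in the frame of stand between -0.075 and -0.057 m or y of carrier_red in the frame of stand between -0.009 and 0.009 m or y of carrier_red in the frame of stand between 0.057 and 0.075 m)); the robot touches nothing.
It fails at once if a carrier tips by more than about 25 degrees (angle between any of carrier_blue_a, carrier_blue_b, carrier_blue_c, carrier_yellow, carrier_red's own z axis and vertical above 0.45 rad).
It fails at once if a carrier that belongs where it is (the two blue ones in the deck, the red one in stock) is moved by more than 20 mm (distance of any of carrier_blue_a, carrier_blue_b, carrier_red from where it was at the start of the episode above 0.02 m).
It fails at once if the wash bottle, the steel beaker or the glass beaker is moved by more than 30 mm (distance of any of wash_bottle, steel_beaker, beaker from where it was at the start of the episode above 0.03 m).
It also fails if it takes over 56 s, if anything falls off the work surface, if the arm or the gripper's body presses on something with over 40 N, if the wrist force passes 120 N, or if a joint passes its speed limit or range.

## Working session

There is one attempt and no reset: what is moved stays moved. The work goes in short steps, Python scripts to look and compute and a shell command to move; the robot and the scene stay as the last step left them, time stands still between calls to the robot, and variables do not carry over. Pictures are saved under pics/ and viewed, at most 10 in all, crops included, and the job is handed in when it is done.

```bash
mkdir -p pics
python3 - <<'E'
from plant import *
import cv2
s=get_state();print({k:np.round(v,3).tolist() if 1 else 0 for k,v in s.items()} if 'np' in globals() else s)
for n in("scene","top"):
    d=snapshot(n);cv2.imwrite(f"pics/{n}0.png",d["frame"][:,:,::-1]);print(n,d["xyz"],d["orientation"],d["mtx"],d["D"])
E
```

```text
{'clock': 0.0, 'q': array([-1.31322726,  0.68998999, -0.19452005,  1.56634058,  0.15729191,
        0.90246692, -0.21509976]), 'qd': array([-0.00108923,  0.00133772, -0.00059673,  0.00073307, -0.00011543,
       -0.00040696,  0.00064488]), 'joint_torque': array([-3.56909650e-04, -5.27561402e+01, -1.26701362e+00, -1.53426468e+01,
       -5.26816165e-02,  6.61947968e-03,  1.73245576e-04]), 'tool_pos': array([0.13859425, 0.60879982, 0.23790734]), 'eef_rot': array([ 1.11609522e-01,  9.93751726e-01, -9.05943933e-04, -4.31656714e-05]), 'contact_force': array([0.28880708, 0.00337521, 0.21693058]), 'moment': array([0.04046261, 0.02451224, 0.03361355]), 'finger_force': 0.0, 'opening': 1.0020433020384527}
scene [-0.43164474 -0.52893303  1.33377296] [ 0.79666434 -0.47388961  0.19951866 -0.31772138] [[443.36426148   0.         261.92106657]
 [  0.         443.36426148 196.27366745]
 [  0.           0.           1.        ]] [-0.15640314  0.          0.          0.          0.        ]
top [0.47077799 0.0204008  1.54907145] [ 0.70790867 -0.70462931  0.03647413 -0.03213234] [[442.58190275   0.         249.50060178]
 [  0.         442.58190275 189.24845504]
 [  0.           0.           1.        ]] [-0.07947971  0.          0.          0.          0.        ]
```

View pics/top0.png

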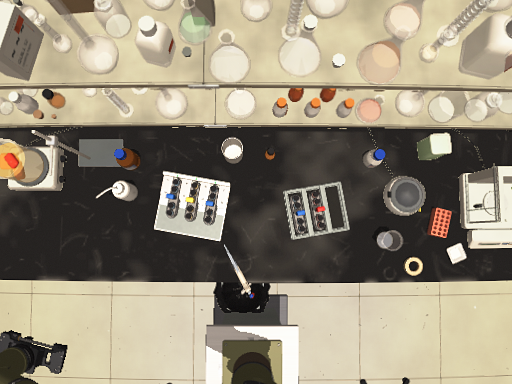

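View pics/scene0.png

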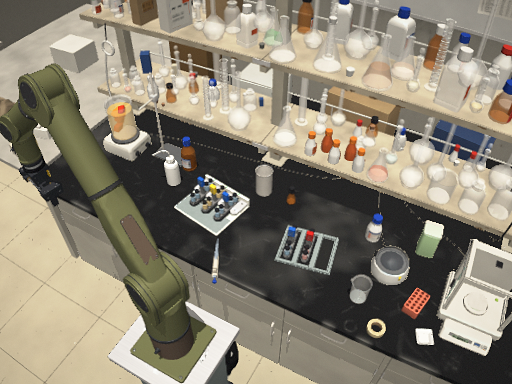

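The top view shows the deck at about (192,206), turned roughly 10° clockwise, with blue, yellow and blue grips, yellow at (190,200) in the middle lane. The stand is at about (317,210). Its left bay holds the blue grip at (300,213), the middle bay holds red at (320,209), and the right bay is empty.

```bash
cat > h.py <<'E'
from plant import *
import numpy as np, cv2
from scipy.spatial.transform import Rotation as R
def cam(name):
    s=get_state(); d=snapshot(name)
    if name=="wrist":
        T=np.eye(4);T[:3,:3]=R.from_quat(s["eef_rot"]).as_matrix();T[:3,3]=s["tool_pos"];T=T@np.array(d["mount"])
        d["P"]=T[:3,3];d["M"]=T[:3,:3]
    else: d["P"]=np.array(d["xyz"]);d["M"]=R.from_quat(d["orientation"]).as_matrix()
    return d
def plane(d,uv,z):
    p=cv2.undistortPoints(np.array(uv,float).reshape(-1,1,2),np.array(d["mtx"]),np.array(d["D"])).reshape(-1,2)
    r=np.c_[p,np.ones(len(p))]@d["M"].T
    return d["P"]+r*((z-d["P"][2])/r[:,2])[:,None]
def proj(d,X):
    Xc=(np.atleast_2d(X)-d["P"])@d["M"]
    return cv2.projectPoints(Xc,np.zeros(3),np.zeros(3),np.array(d["mtx"]),np.array(d["D"]))[0].reshape(-1,2)
HS={"blue":(105,125),"yellow":(20,32),"red":(0,8)}
def blobs(d,col,amin=8,sat=150,val=100):
    h=cv2.cvtColor(d["frame"],cv2.COLOR_RGB2HSV);lo,hi=HS[col]
    m=cv2.inRange(h,(lo,sat,val),(hi,255,255))
    if col=="red": m|=cv2.inRange(h,(172,sat,val),(180,255,255))
    n,l,st,c=cv2.connectedComponentsWithStats(m)
    return [(c[i].round(1),st[i].tolist()) for i in range(1,n) if st[i,4]>=amin]
E
python3 - <<'E'
from h import *
d=cam("top")
for c in HS:
    for b,st in blobs(d,c):
        if 150<b[0]<350 and 160<b[1]<245: print(c,b,st,plane(d,b,.108)[0].round(3))
h=cv2.cvtColor(d["frame"],cv2.COLOR_RGB2GRAY)
m=(h>170).astype(np.uint8);m[:165]=0;m[250:]=0;m[:,:148]=0;m[:,240:]=0
c=max(cv2.findContours(m,0,2)[0],key=cv2.contourArea);b=cv2.boxPoints(cv2.minAreaRect(c));print(b,plane(d,b,.01).round(3))
# stand
m=((h>70)).astype(np.uint8);m[:170]=0;m[250:]=0;m[:,:275]=0;m[:,360:]=0
m=cv2.morphologyEx(m,cv2.MORPH_CLOSE,np.ones((3,3)))
c=max(cv2.findContours(m,0,2)[0],key=cv2.contourArea);r=cv2.minAreaRect(c);b=cv2.boxPoints(r);print(b,plane(d,b,.016).round(3),plane(d,r[0],.016))
w=snapshot("wrist");print(w["mount"],w["mtx"],w["D"])
E
```

```text
blue [170.1 195.7] [167, 194, 7, 5, 29] [0.589 0.272 0.108]
blue [209.2 202.9] [206, 201, 8, 5, 31] [0.566 0.143 0.108]
blue [300.7 212.3] [297, 210, 8, 5, 33] [ 0.536 -0.155  0.108]
yellow [189.8 199.1] [186, 197, 9, 6, 31] [0.578 0.207 0.108]
red [320.4 208.4] [317, 206, 8, 6, 36] [ 0.549 -0.22   0.108]
[[153.06886 229.48338]
 [163.03114 170.8166 ]
 [230.48235 182.27058]
 [220.52007 240.93736]] [[0.479 0.346 0.01 ]
 [0.684 0.315 0.01 ]
 [0.645 0.078 0.01 ]
 [0.441 0.111 0.01 ]]
[[282.25092 190.20522]
 [340.91595 179.72932]
 [351.39185 238.39433]
 [292.7268  248.87022]] [[ 0.617 -0.103  0.016]
 [ 0.655 -0.309  0.016]
 [ 0.451 -0.343  0.016]
 [ 0.414 -0.139  0.016]] [[ 0.5338455  -0.22281223  0.016     ]]
[[-1.21279932e-03 -9.61125971e-01 -2.76107583e-01  6.99933222e-02]
 [ 9.99998877e-01 -1.40868560e-03  5.11128119e-04  5.24155903e-04]
 [-8.80207285e-04 -2.76106653e-01  9.61126600e-01 -1.46153157e-01]
 [ 0.00000000e+00  0.00000000e+00  0.00000000e+00  1.00000000e+00]] [[279.53849986   0.         252.26889179]
 [  0.         279.53849986 188.25162602]
 [  0.           0.           1.        ]] [-0.05639003  0.          0.          0.          0.        ]
```

```bash
python3 -m jog '[[[-0.043,-0.0245,0,0,0,0],[-0.043,-0.0245,0,0,0,0],[-0.043,-0.0245,0,0,0,0],[-0.043,-0.0245,0,0,0,0],[-0.043,-0.0245,0,0,0,0],[-0.043,-0.0245,0,0,0,0],[-0.043,-0.0245,0,0,0,0],[-0.043,-0.0245,0,0,0,0],[-0.043,-0.0245,0,0,0,0],[-0.043,-0.0245,0,0,0,0],[-0.043,-0.0245,0,0,0,0],[-0.043,-0.0245,0,0,0,0]]]'
python3 -m jog '[[[0,0,0,0,0,0.167],[0,0,0,0,0,0.167],[0,0,0,0,0,0.167],[0,0,0,0,0,0.167],[0,0,0,0,0,0.167],[0,0,0,0,0,0.167],[0,0,0,0,0,0.167],[0,0,0,0,0,0.167],[0,0,0,0,0,0.167],[0,0,0,0,0,0]]]'
python3 - <<'E'
from h import *
print(get_state()["q"])
d=cam("wrist");cv2.imwrite("pics/w1.png",d["frame"][:,:,::-1])
for c in HS:
    for b,st in blobs(d,c,150): print(c,b,st,plane(d,b,.1125)[0].round(4))
E
```

```text
clock: 1.7
tool_pos: [0.5776, 0.2071, 0.2386]
eef_rot: [0.112, 0.994, 0.0, -0.0]
contact_force: [1.4, 0.5, -0.9]
opening: 1.001
finger_force: 0.0
clock: 2.95
tool_pos: [0.5764, 0.2084, 0.2385]
eef_rot: [0.759, 0.651, -0.0, 0.0]
contact_force: [0.2, -0.5, -0.7]
opening: 1.0
finger_force: 0.0
[-0.52371977  0.67729796  0.18116117  1.61585515 -0.14873145  0.86247708
 -0.43863476]
blue [252.2 241. ] [246, 231, 13, 20, 218] [0.5671 0.1437 0.1125]
yellow [253.2 179.1] [246, 164, 15, 29, 365] [0.5787 0.2111 0.1125]
```

View pics/w1.png

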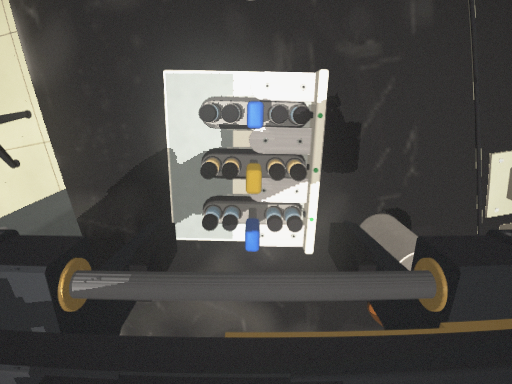

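The wrist view shows the deck spanning x 165–328 and y 70–255. The grips are at (255,114) blue, (253,179) yellow and (252,235) blue, with yellow in the middle lane and the front edge on the left running (165,72) to (176,240). Next I fit the apron edges for the deck pose.

```bash
cat >> h.py <<'E'
def edge(d,p0,p1,z,half=8,n=60,m=0.06):
    "fit strongest luminance step across the pixel segment p0-p1; returns two world points on plane z at ends of fit"
    g=cv2.GaussianBlur(cv2.cvtColor(d["frame"],cv2.COLOR_RGB2GRAY),(0,0),1).astype(np.float32)
    p0,p1=np.array(p0,float),np.array(p1,float);t=(p1-p0)/np.linalg.norm(p1-p0);nn=np.array([-t[1],t[0]])
    o=np.arange(-half,half+.01,.25);pts=[]
    for a in np.linspace(m,1-m,n):
        q=(p0+a*(p1-p0)+o[:,None]*nn).astype(np.float32)
        v=np.abs(np.gradient(cv2.remap(g,q[:,0:1],q[:,1:2],cv2.INTER_LINEAR)[:,0]));pts.append(q[v.argmax()])
    W=plane(d,np.array(pts),z)[:,:2].astype(np.float32)
    vx,vy,x,y=cv2.fitLine(W,cv2.DIST_HUBER,0,.001,.001).ravel()
    res=np.abs((W-[x,y])@[-vy,vx]);return np.array([x,y]),np.array([vx,vy]),np.median(res)
def meet(a,b): 
    s=np.linalg.solve(np.c_[a[1],-b[1]],b[0]-a[0]);return a[0]+s[0]*a[1]
E
python3 - <<'E'
from h import *
d=cam("wrist")
f=edge(d,(165,72),(176,240),.010);l=edge(d,(167,72),(232,71),.010);r=edge(d,(178,241),(212,243),.010)
for e in(f,l,r): print(e, np.degrees(np.arctan2(e[1][1],e[1][0])))
A,B=meet(f,l),meet(f,r);print(A,B,np.linalg.norm(A-B))
v=(A-B)/np.linalg.norm(A-B);yaw=np.arctan2(-v[0],v[1]);x=np.array([v[1],-v[0]]);print("yaw",np.degrees(yaw),"origin",(A+B)/2+.1*x,"home",(A+B)/2+.12*x)
s=get_state();m=R.from_quat(s["eef_rot"]).as_matrix();print(np.degrees(np.arctan2(m[1,1],m[0,1])),s["tool_pos"])
c=blobs(d,"yellow",150)[0][1];top=(c[0]+c[2]/2,c[1]+c[3]/2)
print(plane(d,[top],.1125),plane(d,[(c[0],c[1]),(c[0]+c[2],c[1]+27)],.1125))
E
```

```text
(array([0.46397075, 0.23338115], dtype=float32), array([0.17195168, 0.9851054 ], dtype=float32), np.float32(0.00028635844)) 80.09869
(array([0.5284654 , 0.33651873], dtype=float32), array([ 0.98408896, -0.17767638], dtype=float32), np.float32(0.00026038382)) -10.234445
(array([0.47856197, 0.10664485], dtype=float32), array([ 0.98036826, -0.19717515], dtype=float32), np.float32(0.00029891275)) -11.371817
[0.483394   0.34465635] [0.4430939  0.11377831] 0.23436888
yaw -9.901309 origin [0.5617545  0.21202216] home [0.5814566  0.20858313]
-8.751030695792185 [0.57639038 0.20836584 0.2385639 ]
[[0.57911685 0.21168344 0.1125    ]] [[0.57403388 0.22741736 0.1125    ]
 [0.58465803 0.19759069 0.1125    ]]
```

```bash
python3 -m jog '[[[0.002,0.0035,0.02,0,0,0.02],[0,0,0.04,0,0,0],[0,0,0.04,0,0,0],[0,0,0.04,0,0,0],[0,0,0.021,0,0,0],[0,0,0,0,0,0]]]'
python3 -m jog '[[[0,0,0,0,0,0],[0,0,0,0,0,0],[0,0,0,0,0,0],[0,0,0,0,0,0],[0,0,0,0,0,0],[0,0,0,0,0,0]]]' 0.008 30
```

```text
clock: 3.8
tool_pos: [0.5786, 0.209, 0.0749]
eef_rot: [0.766, 0.642, -0.002, -0.001]
contact_force: [0.5, 0.3, 0.1]
opening: 0.998
finger_force: 0.0
clock: 4.55
tool_pos: [0.5804, 0.2097, 0.0778]
eef_rot: [0.767, 0.642, 0.0, -0.0]
contact_force: [0.7, -0.3, -0.8]
opening: 0.345
finger_force: 0.0
```

```bash
python3 -m jog '[[[0,0,0,0,0,0],[0,0,0,0,0,0],[0,0,0,0,0,0],[0,-0.003,0,0,0,0],[0,-0.007,0,0,0,0],[0,-0.01,0,0,0,0]]]'
python3 -m jog '[[[0,-0.015,0,0,0,0],[0,-0.015,0,0,0,0],[0,-0.015,0,0,0,0],[0,-0.015,0,0,0,0],[0,-0.01,0,0,0,0],[0,0,0,0,0,0]]]'
```

```text
clock: 5.3
tool_pos: [0.5606, 0.2132, 0.0778]
eef_rot: [0.767, 0.642, 0.0, 0.0]
contact_force: [-1.2, 1.0, -1.1]
opening: 0.183
finger_force: 30.0
clock: 6.05
tool_pos: [0.4902, 0.2258, 0.0777]
eef_rot: [0.766, 0.643, -0.001, -0.001]
contact_force: [-0.4, 0.8, -2.7]
opening: 0.176
finger_force: 30.0
```

```bash
python3 -m jog '[[[0,0,-0.02,0,0,0],[0,0,-0.04,0,0,0],[0,0,-0.05,0,0,0],[0,0,-0.04,0,0,0],[0,0,0,0,0,0]]]'
python3 -m jog '[[[-0.03,0.009,0,0,0,0],[-0.045,0.0135,0,0,0,0],[-0.045,0.0135,0,0,0,0],[-0.045,0.0135,0,0,0,0],[-0.045,0.0135,0,0,0,0],[-0.045,0.0135,0,0,0,0],[-0.045,0.0135,0,0,0,0],[-0.045,0.0135,0,0,0,0],[-0.045,0.0135,0,0,0,0],[-0.045,0.0135,0,0,0,0],[-0.045,0.0135,0,0,0,0],[-0.015,0.005,0,0,0,0]]]'
python3 -m jog '[[[0,0,0,0,0,-0.12],[0,0,0,0,0,-0.12],[0,0,0,0,0,-0.12],[0,0,0,0,0,0]]]'
python3 - <<'E'
from h import *
d=cam("wrist");cv2.imwrite("pics/w2.png",d["frame"][:,:,::-1]);t=snapshot("top")
cv2.imwrite("pics/t2.png",t["frame"][:,:,::-1])
E
```

```text
clock: 6.68
tool_pos: [0.4942, 0.2259, 0.2306]
eef_rot: [0.767, 0.642, 0.004, 0.001]
contact_force: [-0.7, -0.0, -1.9]
opening: 0.18
finger_force: 30.0
clock: 8.18
tool_pos: [0.5501, -0.2921, 0.2258]
eef_rot: [0.768, 0.64, -0.001, -0.0]
contact_force: [-0.9, 0.5, -1.9]
opening: 0.18
finger_force: 30.0
clock: 8.68
tool_pos: [0.5513, -0.2867, 0.2264]
eef_rot: [0.639, 0.769, 0.0, -0.001]
contact_force: [-0.2, 1.0, -3.0]
opening: 0.181
finger_force: 30.0
```

View pics/w2.png

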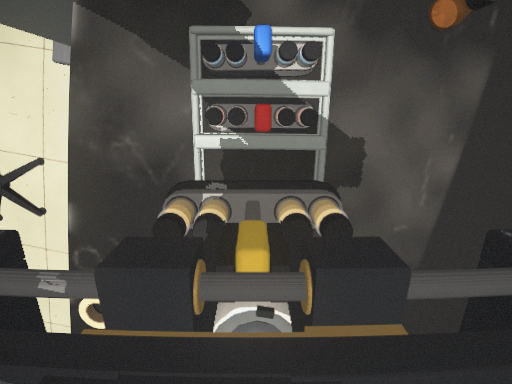

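The wrist view shows yellow held straight at (252,245). The stand spans x 191–333 with its outer left edge at row 28. Blue is at (263,42), red at (263,118), and the lower edge of the rib beside the empty bay is at about row 149. Next I fit these edges.

```bash
cat > st.py <<'E'
from h import *
d=cam("wrist")
L=edge(d,(191,29),(198,175),.015,6);Rr=edge(d,(334,31),(325,175),.015,6)
T=edge(d,(192,28),(333,29),.018,5);B=edge(d,(205,149),(318,149),.018,5)
for n,e in zip("LRTB",(L,Rr,T,B)): print(n,e[0],np.degrees(np.arctan2(e[1][1],e[1][0])).round(2),e[2])
A=[meet(T,L),meet(T,Rr),meet(B,L),meet(B,Rr)]
w=np.linalg.norm
print("len",w(A[0]-A[1]),w(A[2]-A[3]),"y span",w(A[0]-A[2]),w(A[1]-A[3]))
t=(A[0]+A[1])/2;b=(A[2]+A[3])/2;v=(t-b)/w(t-b)
print("origin",b+.042*v,t-.104*v,"yaw v",np.degrees(np.arctan2(-v[0],v[1])),"bay",b-.024*v)
s=get_state();m=R.from_quat(s["eef_rot"]).as_matrix();print("tool y",np.degrees(np.arctan2(m[1,1],m[0,1])),s["tool_pos"])
for c in("blue","red"): 
    k=blobs(d,c,150)
    for q,st in k: print(c,plane(d,[q],.1)[0],st)
print("yellow",[(q,st,plane(d,[q],s["tool_pos"][2])[0]) for q,st in blobs(d,"yellow",150)])
E
python3 st.py
```

```text
L [ 0.4654787  -0.23207124] -80.1 0.00039483292
R [ 0.63491946 -0.21356456] -80.2 0.00031781307
T [ 0.54248    -0.12080658] 9.57 0.00021503132
B [ 0.56894046 -0.26057386] 9.65 0.0002693052
len 0.17028594 0.17004064 y span 0.14235875 0.14212072
origin [ 0.5499233  -0.22120464] [ 0.5505666  -0.22490954] yaw v 9.850231 bay [ 0.56121415 -0.2862317 ]
tool y 10.468911150289442 [ 0.55160761 -0.28738216  0.22706106]
blue [ 0.53741697 -0.15568958  0.1       ] [254, 24, 17, 32, 494]
red [ 0.55048921 -0.22239963  0.1       ] [255, 103, 16, 28, 429]
yellow [(array([252.3, 247.4]), [235, 221, 35, 51, 1591], array([ 0.55382864, -0.29317574,  0.22706106]))]
```

```bash
python3 -m jog '[[[-0.001,0.01,0,0,0,0.0125],[0,0,0.03,0,0,0],[0,0,0.045,0,0,0],[0,0,0.035,0,0,0],[0,0,0,0,0,0],[0,0,0,0,0,0]]]'
python3 - <<'E'
from h import *
s=get_state();m=R.from_quat(s["eef_rot"]).as_matrix();print("tool y",np.degrees(np.arctan2(m[1,1],m[0,1])),s["tool_pos"])
d=cam("wrist");cv2.imwrite("pics/w3.png",d["frame"][:,:,::-1])
E
```

```text
clock: 9.57
tool_pos: [0.5632, -0.2875, 0.1189]
eef_rot: [0.644, 0.765, 0.0, 0.001]
contact_force: [0.1, 0.2, -2.5]
opening: 0.179
finger_force: 30.0
tool y 9.815912735319419 [ 0.56321199 -0.28749901  0.11892768]
```

View pics/w3.png

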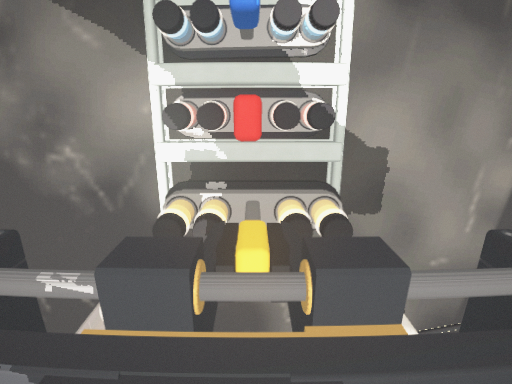

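The yellow carrier is centred between the stand ends: foot at 165–340, stand at 160–340 at row 180. Lower it.

```bash
python3 -m jog '[[[0,0,0.015,0,0,0],[0,0,0.012,0,0,0],[0,0,0.008,0,0,0],[0,0,0.006,0,0,0],[0,0,0.004,0,0,0],[0,0,0.002,0,0,0],[0,0,0,0,0,0]]]'
```

```text
clock: 10.5
tool_pos: [0.5618, -0.2871, 0.0712]
eef_rot: [0.644, 0.765, 0.0, 0.0]
contact_force: [-1.4, 1.1, 1.9]
opening: 0.18
finger_force: 30.0
```

```bash
python3 -m jog '[[[0,0,0,0,0,0],[0,0,0,0,0,0],[0,0,0,0,0,0],[0,0,0,0,0,0]]]' 0.07
python3 -m jog '[[[0,0,-0.02,0,0,0],[0,0,-0.05,0,0,0],[0,0,-0.05,0,0,0],[0,0,-0.03,0,0,0],[0.03,0,0,0,0,0],[0.04,0,0,0,0,0],[0.04,0,0,0,0,0],[0.022,0,0,0,0,0],[0,0,0,0,0,0],[0,0,0,0,0,0]]]'
python3 - <<'E'
from h import *
s=get_state();m=R.from_quat(s["eef_rot"]).as_matrix();print("tool y",np.degrees(np.arctan2(m[1,1],m[0,1])),s["tool_pos"])
d=cam("wrist");cv2.imwrite("pics/w4.png",d["frame"][:,:,::-1])
for c in HS:
    for b,st in blobs(d,c,100): print(c,b,st,plane(d,b,.106)[0].round(4))
t=cam("top")
cv2.imwrite("pics/t4.png",cv2.resize(t["frame"][160:260,140:360,::-1],None,fx=3,fy=3,interpolation=2))
for c in HS:
    for b,st in blobs(t,c): 
        if 150<b[0]<350 and 160<b[1]<245: print(c,b,st,plane(t,b,.108)[0].round(3))
E
```

```text
clock: 11.0
tool_pos: [0.5619, -0.2872, 0.0707]
eef_rot: [0.644, 0.765, 0.0, 0.0]
contact_force: [-0.6, 0.5, -0.3]
opening: 0.609
finger_force: 0.0
clock: 12.25
tool_pos: [0.5396, -0.1587, 0.2215]
eef_rot: [0.644, 0.765, -0.0, 0.001]
contact_force: [-0.5, -0.4, 0.3]
opening: 0.791
finger_force: 0.0
tool y 9.746303378054177 [ 0.53961092 -0.15867588  0.22148525]
blue [249.  178.9] [242, 163, 15, 30, 363] [ 0.5369 -0.1537  0.106 ]
red [250.7 237.9] [244, 221, 15, 34, 449] [ 0.5489 -0.215   0.106 ]
blue [170.1 195.7] [167, 194, 7, 5, 29] [0.589 0.272 0.108]
blue [209.2 202.9] [206, 201, 8, 5, 31] [0.566 0.143 0.108]
blue [298.8 212.5] [297, 211, 4, 4, 13] [ 0.536 -0.149  0.108]
```

View pics/w4.png

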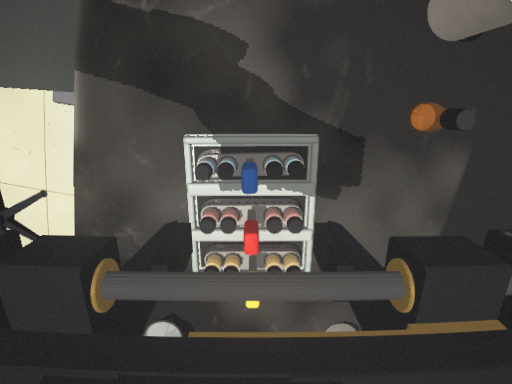

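The yellow carrier stands level in the right bay, caps at rows ~262, and the blue grip is at (249,179). Descend on blue.

```bash
python3 -m jog '[[[0.0025,-0.0025,0.02,0,0,0],[0,0,0.05,0,0,0],[0,0,0.05,0,0,0],[0,0,0.03,0,0,0],[0,0,0,0,0,0]]]' 0.08
python3 -m jog '[[[0,0,0,0,0,0],[0,0,0,0,0,0],[0,0,0,0,0,0],[0,0,0,0,0,0],[0,0,0,0,0,0],[0,0,0,0,0,0],[0,0,0,0,0,0],[0,0,0,0,0,0],[0,0,0,0,0,0]]]' 0.008 30
python3 -m jog '[[[0,0,-0.01,0,0,0],[0,0,-0.03,0,0,0],[0,0,-0.05,0,0,0],[0,0,-0.045,0,0,0],[0,0,-0.02,0,0,0],[0,0,0,0,0,0],[0,0,0,0,0,0]]]'
python3 - <<'E'
from h import *
d=cam("wrist");cv2.imwrite("pics/w5.png",d["frame"][:,:,::-1])
print([b for b in blobs(d,"blue",100)])
for f in("w2","w3"):
    e={"frame":cv2.imread(f"pics/{f}.png")[:,:,::-1].copy()};print(f,blobs(e,"yellow",100))
a=cv2.imread("pics/w2.png")[160:300,130:370];b=cv2.imread("pics/w5.png")[160:300,130:370]
cv2.imwrite("pics/cmp5.png",cv2.resize(np.vstack([a,b]),None,fx=2,fy=2))
E
```

```text
clock: 12.98
tool_pos: [0.5348, -0.1558, 0.0687]
eef_rot: [0.645, 0.765, -0.001, -0.002]
contact_force: [0.2, -0.4, 0.5]
opening: 0.909
finger_force: 0.0
clock: 14.1
tool_pos: [0.5362, -0.155, 0.0707]
eef_rot: [0.644, 0.765, -0.0, -0.0]
contact_force: [0.7, -0.1, 1.4]
opening: 0.181
finger_force: 29.9
clock: 14.98
tool_pos: [0.5355, -0.1548, 0.2248]
eef_rot: [0.644, 0.765, -0.0, -0.001]
contact_force: [0.1, -0.6, -2.5]
opening: 0.18
finger_force: 29.9
[(array([252. , 247.1]), [236, 220, 33, 52, 1544])]
w2 [(array([252.3, 247.5]), [235, 221, 35, 51, 1591])]
w3 [(array([252.2, 239.5]), [235, 221, 35, 51, 1004])]
```

View pics/cmp5.png

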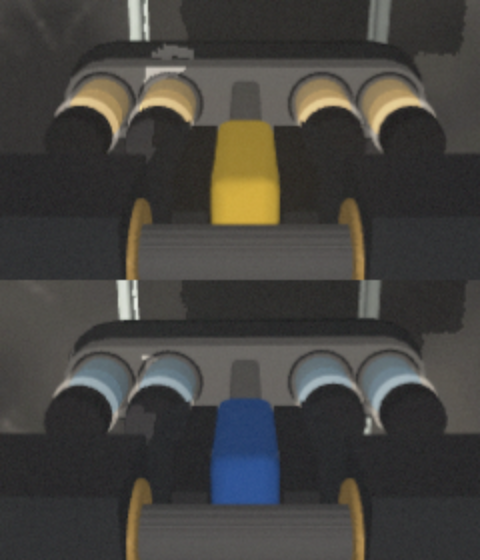

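The held yellow (top) and held blue (bottom) sit identically in the gripper, grips at x≈252 and top rows 221/220. So I can retrace yellow's exit line.

```bash
python3 -m jog '[[[0.03,0.0018,0,0,0,0],[0.0427,0.0018,0,0,0,0],[0.0427,0.0018,0,0,0,0],[0.0427,0.0018,0,0,0,0],[0.0427,0.0018,0,0,0,0],[0.0427,0.0018,0,0,0,0],[0.0427,0.0018,0,0,0,0],[0.0427,0.0018,0,0,0,0],[0.0427,0.0018,0,0,0,0],[0.0126,0,0,0,0,0]]]'
python3 -m jog '[[[0,0,0,0,0,0.1155],[0,0,0,0,0,0.1155],[0,0,0,0,0,0.1155],[0,0,0,0,0,0],[0,0,0,0,0,0],[0,0,0,0,0,0]]]'
python3 - <<'E'
from h import *
s=get_state();m=R.from_quat(s["eef_rot"]).as_matrix();print("tool y",np.degrees(np.arctan2(m[1,1],m[0,1])),s["tool_pos"])
u=m[:,1];
for q in((.5804,.2097),(.4902,.2258)): D=np.array([*q,.0785])-s["tool_pos"];print((m.T@D).round(4))
E
```

```text
clock: 16.27
tool_pos: [0.4852, 0.2297, 0.2244]
eef_rot: [0.642, 0.767, -0.0, -0.001]
contact_force: [-0.3, -0.9, -1.5]
opening: 0.179
finger_force: 29.9
clock: 17.02
tool_pos: [0.4867, 0.2259, 0.2256]
eef_rot: [0.766, 0.643, -0.0, -0.0]
contact_force: [0.2, -0.3, -1.2]
opening: 0.181
finger_force: 29.9
tool y -9.989562596550329 [0.4867224  0.22594816 0.22555992]
[0.0003 0.0951 0.147 ]
[0.0005 0.0035 0.1471]
```

```bash
python3 -m jog '[[[0,0,0.02,0,0,0],[0,0,0.04,0,0,0],[0,0,0.04,0,0,0],[0,0,0.03,0,0,0],[0,0,0.012,0,0,0],[0,0,0.005,0,0,0],[0,0,0,0,0,0],[0,0,0,0,0,0]]]'
python3 -m jog '[[[0,0.004,0,0,0,0],[0,0.006,0,0,0,0],[0,0.008,0,0,0,0],[0,0.008,0,0,0,0],[0,0.008,0,0,0,0],[0,0.006,0,0,0,0],[0,0,0,0,0,0]]]'
```

```text
clock: 18.02
tool_pos: [0.4874, 0.2266, 0.0797]
eef_rot: [0.766, 0.643, 0.001, 0.0]
contact_force: [0.1, -0.2, -1.7]
opening: 0.178
finger_force: 29.9
clock: 18.9
tool_pos: [0.5267, 0.2191, 0.0787]
eef_rot: [0.766, 0.642, 0.0, 0.0]
contact_force: [0.4, 0.3, -1.6]
opening: 0.177
finger_force: 29.9
```

```bash
python3 -m jog '[[[0,0.006,0,0,0,0],[0,0.008,0,0,0,0],[0,0.008,0,0,0,0],[0,0.008,0,0,0,0],[0,0.008,0,0,0,0],[0,0.006,0,0,0,0],[0,0.004,0,0,0,0],[0,0.003,0,0,0,0],[0,0,0,0,0,0]]]'
python3 -m jog '[[[0,0.001,0.0005,0,0,0],[0,0.001,0.0005,0,0,0],[0,0.001,0,0,0,0],[0,0,0,0,0,0]]]'
```

```text
clock: 20.02
tool_pos: [0.5764, 0.2104, 0.0787]
eef_rot: [0.766, 0.643, -0.0, -0.0]
contact_force: [0.1, -0.8, -2.0]
opening: 0.177
finger_force: 29.9
clock: 20.52
tool_pos: [0.5794, 0.2099, 0.0777]
eef_rot: [0.766, 0.643, 0.0, 0.0]
contact_force: [-0.7, -1.1, -1.3]
opening: 0.176
finger_force: 29.9
```

```bash
python3 -m jog '[[[0,0.001,0,0,0,0],[0,0.001,0,0,0,0],[0,0.0005,0,0,0,0],[0,0,0,0,0,0]]]'
```

```text
clock: 21.02
tool_pos: [0.5807, 0.2097, 0.0775]
eef_rot: [0.766, 0.643, -0.001, -0.001]
contact_force: [-3.6, 0.8, 0.8]
opening: 0.183
finger_force: 29.9
```

```bash
python3 -m jog '[[[0,0.001,0,0,0,0],[0,0,0,0,0,0],[0,0,0,0,0,0]]]'
python3 -m jog '[[[0,0,0,0,0,0],[0,0,0,0,0,0],[0,0,0,0,0,0],[0,0,0,0,0,0],[0,0,0,0,0,0]]]' 0.075
python3 -m jog '[[[0,0,-0.02,0,0,0],[0,0,-0.05,0,0,0],[0,0,-0.05,0,0,0],[0,0,-0.04,0,0,0],[0,0,0,0,0,0],[0,0,0,0,0,0]]]'
python3 - <<'E'
from h import *
d=cam("wrist");cv2.imwrite("pics/w6.png",d["frame"][:,:,::-1])
for b,st in blobs(d,"blue",100): print(b,st,plane(d,b,.1125)[0].round(4))
E
```

```text
clock: 21.4
tool_pos: [0.5808, 0.2097, 0.0776]
eef_rot: [0.766, 0.643, -0.001, -0.001]
contact_force: [-5.9, 1.7, 2.2]
opening: 0.181
finger_force: 29.9
clock: 22.02
tool_pos: [0.583, 0.2093, 0.0778]
eef_rot: [0.766, 0.643, 0.0, 0.0]
contact_force: [-0.3, 0.0, -0.0]
opening: 0.723
finger_force: 0.0
clock: 22.78
tool_pos: [0.5823, 0.2093, 0.238]
eef_rot: [0.766, 0.643, -0.0, -0.0]
contact_force: [-0.5, 0.4, 0.3]
opening: 0.854
finger_force: 0.0
[248.3 243. ] [242, 233, 13, 20, 227] [0.5672 0.1435 0.1125]
```

View pics/w6.png

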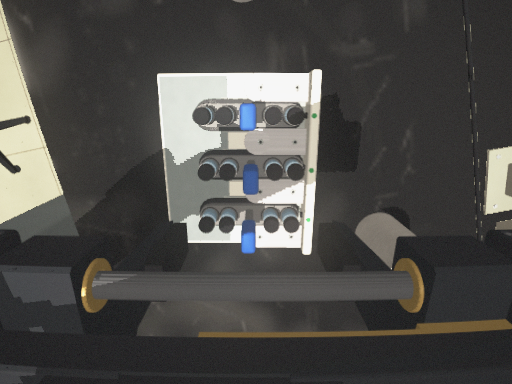

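All three deck carriers are blue and aligned: grips at (248,116), (250,179) and (248,236), with the middle one against the stop. I'll check yellow in the stand from the top camera.

Run:
```python
from h import *
t=cam("top")
cv2.imwrite("pics/t7.png",cv2.resize(t["frame"][160:260,140:360,::-1],None,fx=3.5,fy=3.5,interpolation=2))
for c in HS:
    for b,st in blobs(t,c): 
        if 150<b[0]<350 and 160<b[1]<245: print(c,b,st,plane(t,b,.108)[0].round(3))
```

```text
blue [190.  198.5] [188, 197, 5, 4, 20] [0.58  0.206 0.108]
blue [209.1 203. ] [206, 201, 8, 5, 32] [0.565 0.143 0.108]
yellow [340.  204.8] [336, 202, 10, 6, 34] [ 0.561 -0.285  0.108]
red [320.4 208.4] [317, 206, 8, 6, 36] [ 0.549 -0.22   0.108]
```

View pics/t7.png

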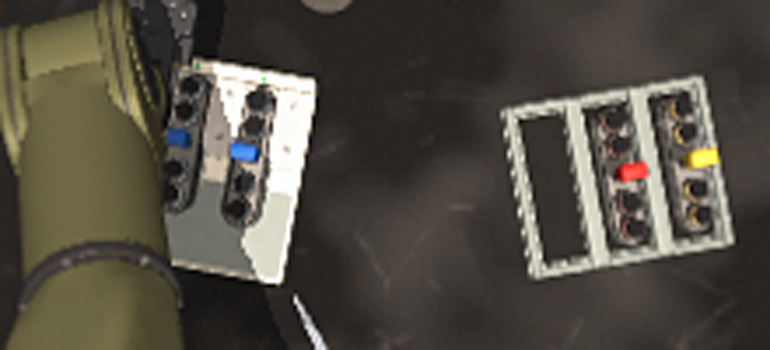

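Yellow at crop (705,157) stands in the right bay next to red, which hasn't moved. Blue c is in the middle lane. Everything is in place, so I hand in.

```bash
python3 -c "
from plant import *
print(finish_job())"
```

```text
the job is handed in; nothing more can be done
None
```

The job is handed in at about 23 s on the robot clock: the yellow carrier stands in the formerly empty stock bay and the blue stock carrier is pushed home against the stop in the middle deck lane, both confirmed in the last pictures, but the judge returned no verdict.

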